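Shut the sliding cover of the tool case past its spring catch

TASK

Shut the sliding cover of the grey tool case: with the fingertips press the red spring bar down and, keeping it held down, push the yellow tab along with the outside of the fingers until the cover is fully shut; then let go and move clear, so that the catch pin springs up behind the cover and locks it. Only press and push: do not pinch the tab, do not force the cover past the raised pin, and leave the screwdriver, the wrench and the tin where they are.

Things in the scene. Friction and masses are not known exactly. Their poses are not given: they have to be found in the camera images.
- case: Grey tool case fixed to the bench, x -82 to +84, y -110 to +110 mm, deck 40 mm high, lip along its +x side 52 mm high. Origin: on the bench under its middle; z up. Turned up to 0.45 rad about z. The cover shuts along the case's +y (robot's left when not turned), over an open bay of sockets and drill bits. The red bar runs along the -x side, facing the robot.
- cover (a joint): Aluminium cover, top at 45 mm: its slide in m along case +y, 0 open, 0.075 shut (end stop); starts at 0 to 0.018. Stiff (2 N), stays where left, cannot lift out. A 36 mm long ear on its -x side has the yellow tab at its rear end. The ear meets the raised pin at 0.024, lies over its place up to 0.070; beyond that the pin can spring up behind the ear.
- catch (a joint): Spring catch: red bar and brass pin in one piece, moving straight down; m pressed, 0 up, 0.012 bottomed. The 10 mm square pin at x -27, y +31 mm of the case blocks the cover's ear, which passes over it only when pressed 0.008 or more. Resists with 4 N at first, 10 N when bottomed. Let go, it springs up unless the ear is over the pin.
- pedal (a point): Red press bar of the catch, flat top 26 mm wide (case x) by 146 mm long (case y). Origin: centre of the top face, at x -53, y -17.5 mm of the case, 56 mm above the bench when up, 44 mm when bottomed; axes as the case's. Press it anywhere along its length; fingertips can slide along it while pressing.
- tab_rear (a point): Rear half of the yellow push tab on the cover, reaching over the red bar's whole width, 3 mm above it when up. Whole tab 46 mm wide (case x), 8 thick (case y), 59 to 79 mm above the bench. Origin: centre of its rear face (the face to push towards case +y), 69 mm up; with the cover at 0 at x -43, y -34 mm of the case, with 56 mm of red bar behind it. Axes as the case's.
- tab_front (a point): Front half of the same yellow tab. Origin: the centre of its front face (towards the case's +y), 8 mm ahead of the rear face. Not to be squeezed together with the rear face.
- screwdriver: A loose screwdriver lying on the bench beyond the case (its +x side). A bystander: leave it.
- wrench: A loose steel wrench lying flat on the bench on the robot's side of the case. A bystander: leave it.
- tin: A loose tin, 56 mm wide and 65 mm tall, standing on the bench past the case's +y end. Origin: centre of its underside. A bystander: leave it.

How it is judged (in metres and radians):
On the way, in this order (a step that is already met when the one before it is completed fails the run):
1. the fingers hold the red bar down while the cover's ear slides over the lowered pin (value of joint catch above 0.007 m and contact force between the fingers and catch_c1 above 1 N and value of joint cover between 0.027 and 0.066 m), for 0.05 s.
2. the cover is fully shut and the catch has sprung up behind it (value of joint cover above 0.0695 m and value of joint catch below 0.002 m), for 0.2 s.
At the end, for the whole second after the job is handed in: The cover is shut to 69.5 mm or more of its 75 mm and at rest, the catch is sprung up to within 2 mm behind it, the hand is clear, and screwdriver, wrench and tin lie within 15 mm of where they were (all of step 2 and velocity of joint cover below 0.005 m/s and distance of each of screwdriver, wrench, tin from where it was at the start of the episode below 0.015 m and linear speed of each of screwdriver, wrench, tin below 0.02 m/s); the robot touches nothing.
It fails at once if the cover is forced past the raised catch pin (value of joint cover between 0.03 and 0.064 m and value of joint catch below 0.006 m).
It fails at once if the yellow tab is pinched between the fingers (contact force between the fingers and cover_c3 above 1.5 N and contact force between the fingers and cover_c4 above 1.5 N).
It fails at once if the screwdriver is shifted, lifted or carried (distance of screwdriver from where it was at the start of the episode above 0.015 m).
It fails at once if the wrench is shifted, lifted or carried (distance of wrench from where it was at the start of the episode above 0.015 m).
It fails at once if the tin is shifted, lifted or carried (distance of tin from where it was at the start of the episode above 0.015 m).
It also fails if it takes over 32 s, if anything falls off the work surface, if the arm or the gripper's body presses on something with over 40 N, if the wrist force passes 120 N, or if a joint passes its speed limit or range.

ROBOT

A 6-joint arm with a two-finger parallel gripper is mounted at the origin on the work surface. World frame = base frame: x ahead of the robot, y to its left, z up, the work surface at z = 0. Lengths are in mm, angles in rad, forces in N, time in s.
With the tool pointing down it reaches from about 275 to 750 mm from the base axis. Payload 10.2 kg.
Tool frame: the origin (TCP) lies midway between the tips of the shut fingers; the grasp point (between the pads) lies 19 mm behind it; z points along the fingers, y is the direction in which the jaws open and shut (so a half turn about z gives the same grasp; the last joint's range is limited). The gripper opens to 88 mm and grips with 3 to 60 N. Pads are 18 mm wide; open, the fingers measure 123 mm over their backs; the gripper's body (75 mm by 187 mm) begins 45 mm behind the grasp point.
Start: joints at [1.029, 0.313, 1.498, -0, 1.331, -0.223], TCP at [164.562, 498.548, 238.72] pointing down, gripper open.
Joint ranges: [-2.94, 2.94], [-0.97, 2.17], [0.19, 2.56], [-1.23, 4.37], [0.02, 3.11], [-2.88, 2.88]. Speed limits (rad/s): [2.39, 2.39, 3.01, 3.14, 3.14, 3.14].

INTERFACE

Orientations are given as a rotation vector (axis times angle).
In Python, from plant import bot, read_camera, camera_info, models gives the robot as it stands. The module is installed in compiled form; this text tells all that it offers.
- The arm moves only by the tool jog_arm, never from a script. Its argument "deltas" is a list of rows, each an object with "claw": the closure, from -1 (fully open) to 1 (shut); "slide": the shift along the tool's x, y, z in cm, a list of three; "yaw": the turn about the tool's z in rad. A call has 1 to 20 rows; each row shifts and turns the commanded pose from where the row before left it, along the tool's axes as they then stand; what a row does not reach is not made up. A row lasts 1/12 s, in which the tool goes at most 41.7 mm and 7.16 degrees, less where a joint would pass 70% of its speed; a pose out of reach is approached as far as the arm can. A call with a gripper value outside its range is refused whole. The fingers move at their own pace and stop on an object; "newtons" is the grip in N (left out, the last holds). Time passes only in rows, so rows that do not move let the fingers close. It gives the time, the measured TCP pose, the force and the opening at its end, in the units of the state.
- bot.get_obs(): the state, without advancing time (a new reading comes with each control period).
- read_camera(name): name is "side" or "top" or "wrist"; returns the picture (384x512x3 uint8, red, green, blue); there is no depth.
- camera_info(name): a dict with "vertical_fov" (degrees; the focal length in pixels is half the picture's height over the tangent of half this angle, whatever the lens; pixels are square), "cx", "cy" (the principal point, pixels), "eye" and "attitude" of the camera in the world; the wrist camera has in their place "tool_from_camera" (4x4, takes a point from camera to tool coordinates, whose origin is the TCP and whose axes are the flange's). Camera axes: x right, y up, looking along -z (the intrinsics and any distortion apply to the point x, -y, -z); pixel columns grow to the right and rows downward; lengths in mm; the calibration is good to about 2 mm. A picture is of the moment at which its call begins: read the wrist's pose just before it. camera_info takes no time and is no camera call.
- bot.finish_job(): hands the job in, once; it reports no verdict.
Trained networks look in the newest picture that a camera, given by its name, has taken for a name from the list of things; names that differ only in an ending like _2 or _b are one class to them, and where a whole thing is asked for, a point or a joint stands for the part that bears it (a point fixed in the world has none). Each returns a list of dicts, best first, with "score" (0 to 1); they miss things now and then, are a little off and sometimes report something else, mostly with a low value. They report only what shows in the picture. A call takes as long as a camera call.
- models.boxes_of(camera, target): "xyz" ([x, y, z] in mm, in world coordinates, good to about 4 mm: the middle of the surface that is visible of it).
- models.cut_out(camera, target): "mask" (384x512 bool, what is visible of it).
The state is a dict: "time": time; "qpos": joint angles; "joint_vel": joint speeds; "joint_torque": joint torques, N m; "ee_pos": TCP position; "tool_rot": TCP orientation; "contact_force": force on the tool from outside, world axes, zero at the start; "torque": the same for the moment, N m; "grip_width": finger opening in mm.
Only numpy, scipy, OpenCV 4.12 (cv2) and the standard library are available. Lean on these libraries where they do the work, as an engineer would, in place of code of your own. Each camera call takes 0.05 s, during which the arm holds its last target.

## Working session

There is one attempt and no reset: what is moved stays moved. The work goes in short steps, Python scripts to look and compute and a tool call to move; the robot and the scene stay as the last step left them, time stands still between calls to the robot, and variables do not carry over. Pictures are saved under pics/ and viewed, and the job is handed in when it is done.

Besides the shell and the picture viewer there is one more tool, called after "Request:" by a JSON object that holds its "name" and its "arguments", one argument or row to a line. jog_arm: Moves the arm, as the interface text tells. Its arguments: {"type":"object","properties":{"deltas":{"type":"array"},"newtons":{"type":"number"}},"required":["deltas"]}

```bash
mkdir -p pics; python3 - <<'E'
from plant import bot, read_camera, camera_info, models
import cv2,numpy as np
o=bot.get_obs();print({k:np.round(v,3) for k,v in o.items()})
for n in ["top","side"]:
    im=read_camera(n);cv2.imwrite(f"pics/{n}0.png",im[:,:,::-1]);print(camera_info(n))
    for t in ["case","pedal","tab_rear","tab_front","tin","wrench","screwdriver"]:
        print(n,t,[(round(d["score"],2),np.round(d["xyz"],1)) for d in models.boxes_of(n,t)][:2])
print(camera_info("wrist"))
print(bot.get_obs()["time"])
E
```

```text
{'time': np.float64(0.0), 'qpos': array([ 1.029,  0.313,  1.498, -0.   ,  1.331, -0.223]), 'joint_vel': array([ 0.   ,  0.001, -0.001, -0.001,  0.002, -0.002]), 'joint_torque': array([-0.0000e+00, -4.0220e+01, -2.5227e+01,  6.9000e-02,  3.5000e-02,
       -0.0000e+00]), 'ee_pos': array([164.441, 498.335, 238.166]), 'tool_rot': array([-4.990e-01, -3.101e+00,  2.000e-03]), 'contact_force': array([-0.778,  0.118,  0.788]), 'torque': array([ 0.038, -0.061,  0.038]), 'grip_width': np.float64(88.039)}
{'vertical_fov': 53.36043131615039, 'cx': 255.33057063803017, 'cy': 184.90704888908056, 'eye': array([532.65544978, 120.64470433, 808.58969237]), 'attitude': array([ 0.0259133 , -0.07589665, -1.57490065])}
top case [(0.77, array([528.9, -82.8,  38.3]))]
top pedal [(0.81, array([477. , -87.4,  58.1]))]
top tab_rear [(0.71, array([ 545.3, -109.5,   42.8]))]
top tab_front [(0.93, array([ 547.2, -113.9,   42.3]))]
top tin [(0.61, array([510.7, 129.1,  58.6]))]
top wrench [(0.74, array([381.8, -94. ,   7.8]))]
top screwdriver [(0.9, array([678.8, -79.5,  19.6]))]
{'vertical_fov': 54.68597250481122
[... 290 characters left out ...]
, array([ 537.3, -104.1,   47.4]))]
side tab_front [(0.74, array([ 538.9, -106.2,   40.3]))]
side tin [(0.81, array([508.9, 142.8,  65.9]))]
side wrench [(0.91, array([383.1, -80.8,  10.4]))]
side screwdriver [(0.56, array([678.9, -77.8,  20.9]))]
{'vertical_fov': 71.37677100117784, 'cx': 256.2545686857896, 'cy': 190.75798503871653, 'tool_from_camera': array([[ 6.96184188e-04,  9.60901097e-01,  2.76890949e-01,
         7.01944976e+01],
       [ 9.99999202e-01, -9.60858405e-04,  8.20201107e-04,
         2.83485783e-01],
       [ 1.05418514e-03,  2.76890157e-01, -9.60900999e-01,
        -1.45286842e+02],
       [ 0.00000000e+00,  0.00000000e+00,  0.00000000e+00,
         1.00000000e+00]])}
0.8
```

View pics/top0.png

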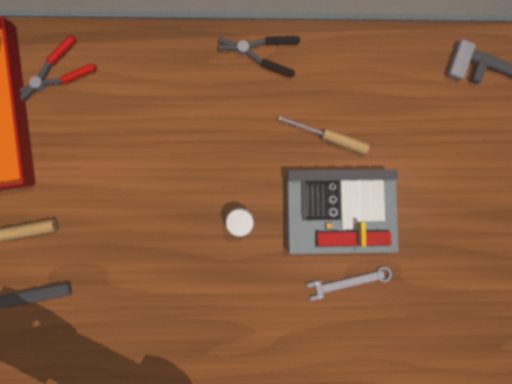

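View pics/side0.png

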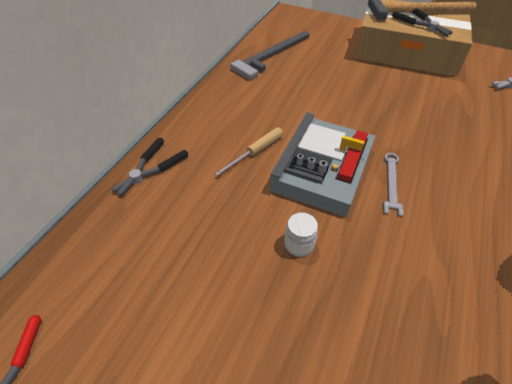

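```bash
cat > h.py <<'E'
import numpy as np,cv2
from scipy.spatial.transform import Rotation as R
from plant import bot, read_camera, camera_info, models
def cam(n,o=None):
    c=camera_info(n); f=192/np.tan(np.radians(c["vertical_fov"]/2))
    if n=="wrist":
        T=np.eye(4);T[:3,:3]=R.from_rotvec(o["tool_rot"]).as_matrix();T[:3,3]=o["ee_pos"]
        M=T@c["tool_from_camera"];Rm,e=M[:3,:3],M[:3,3]
    else: Rm,e=R.from_rotvec(c["attitude"]).as_matrix(),np.array(c["eye"])
    return Rm,e,f,c["cx"],c["cy"]
def proj(C,P):
    Rm,e,f,cx,cy=C; q=(np.atleast_2d(P)-e)@Rm
    return np.c_[cx+f*q[:,0]/-q[:,2],cy-f*q[:,1]/-q[:,2]]
def unproj(C,uv,z):
    Rm,e,f,cx,cy=C; uv=np.atleast_2d(uv)
    d=np.c_[(uv[:,0]-cx)/f,-(uv[:,1]-cy)/f,-np.ones(len(uv))]@Rm.T
    return e+d*((z-e[2])/d[:,2])[:,None]
def masks(im):
    h=cv2.cvtColor(im,cv2.COLOR_RGB2HSV).astype(int);H,S,V=h[...,0],h[...,1],h[...,2]
    red=((H<5)|(H>174))&(S>180)&(V>70)
    yel=(H>21)&(H<34)&(S>170)&(V>110)
    return red,yel
E
python3 - <<'E'
from h import *
o=bot.get_obs();print(R.from_rotvec(o["tool_rot"]).as_matrix().round(3))
for n in ["top","side"]:
    im=cv2.imread(f"pics/{n}0.png")[:,:,::-1].copy();C=cam(n)
    r,y=masks(im)
    for nm,m,z in(("red",r,56),("yel",y,79)):
        k,l,st,ce=cv2.connectedComponentsWithStats(m.astype(np.uint8))
        for i in range(1,k):
            if st[i,4]>25: print(n,nm,st[i],unproj(C,ce[i],z).round(1))
C=cam("top")
c=unproj(C,[[288,254],[398,254]],40);print(c.round(1));c=unproj(C,[[288,171],[397,171]],52);print(c.round(1))
E
```

```text
[[-0.95   0.313 -0.   ]
 [ 0.313  0.95   0.   ]
 [ 0.     0.    -1.   ]]
top red [   0   17   34  172 2030] [[737.9 563.8  56. ]]
top red [ 47  36  29  28 307] [[853.2 481.6  56. ]]
top red [ 61  64  35  19 285] [[805.1 447.4  56. ]]
top red [318 233  38  12 382] [[474.5 -61.   56. ]]
top red [367 233  22  11 198] [[ 474.6 -144.9   56. ]]
top yel [361 224   4  11  28] [[ 496.3 -107.8   79. ]]
side red [354 131  13  11  87] [[ 473.8 -156.9   56. ]]
side red [338 148  23  34 415] [[472.9 -58.1  56. ]]
side red [ 11 315  30  53 662] [[788.3 470.   56. ]]
side yel [343 136  20   7  38] [[ 486.9 -108.2   79. ]]
[[ 443.8   31.5   40. ]
 [ 441.7 -191.1   40. ]]
[[ 609.2   31.    52. ]
 [ 608.7 -189.2   52. ]]
```

Request:
{"name": "jog_arm", "arguments": {
  "deltas": [
    {"claw":1,"slide":[0,0,0],"yaw":-0.106},
    {"claw":1,"slide":[0,0,0],"yaw":-0.106},
    {"claw":1,"slide":[0,0,0],"yaw":-0.106},
    {"claw":1,"slide":[-1.35,-3.3,0],"yaw":0},
    {"claw":1,"slide":[-1.35,-3.3,0],"yaw":0},
    {"claw":1,"slide":[-1.35,-3.3,0],"yaw":0},
    {"claw":1,"slide":[-1.35,-3.3,0],"yaw":0},
    {"claw":1,"slide":[-1.35,-3.3,0],"yaw":0},
    {"claw":1,"slide":[-1.35,-3.3,0],"yaw":0},
    {"claw":1,"slide":[-1.35,-3.3,0],"yaw":0},
    {"claw":1,"slide":[-1.35,-3.3,0],"yaw":0},
    {"claw":1,"slide":[-1.35,-3.3,0],"yaw":0},
    {"claw":1,"slide":[-1.35,-3.3,0],"yaw":0},
    {"claw":1,"slide":[-1.35,-3.3,0],"yaw":0},
    {"claw":1,"slide":[-1.35,-3.3,0],"yaw":0},
    {"claw":1,"slide":[-1.35,-3.3,0],"yaw":0},
    {"claw":1,"slide":[-1.35,-3.3,0],"yaw":0},
    {"claw":1,"slide":[-1.35,-3.3,0],"yaw":0},
    {"claw":1,"slide":[-1.35,-3.3,0],"yaw":0},
    {"claw":1,"slide":[-1.35,-3.3,0],"yaw":0}
  ],
  "newtons": 20
}}

```text
time: 2.47
ee_pos: [393.9, -64.6, 238.9]
tool_rot: [0.002, 3.141, -0.0]
contact_force: [-0.1, 1.1, -0.4]
grip_width: 0.6
```

Orientation is aligned with the world, fingers shut. I'll move on to (430, -165, ~215) and look with the wrist camera.

Request:
{"name": "jog_arm", "arguments": {
  "deltas": [
    {"claw":1,"slide":[-1.2,-3.3,0.6],"yaw":0},
    {"claw":1,"slide":[-1.2,-3.3,0.6],"yaw":0},
    {"claw":1,"slide":[-1.2,-3.3,0.6],"yaw":0},
    {"claw":1,"slide":[0,0,0],"yaw":0},
    {"claw":1,"slide":[0,0,0],"yaw":0}
  ]
}}

```text
time: 2.88
ee_pos: [429.4, -162.6, 220.1]
tool_rot: [-0.005, -3.14, -0.001]
contact_force: [-0.9, -0.3, 0.5]
grip_width: 0.7
```

```bash
python3 - <<'E'
from h import *
o=bot.get_obs();print(o["time"],o["ee_pos"],o["tool_rot"])
im=read_camera("wrist");cv2.imwrite("pics/w1.png",im[:,:,::-1])
C=cam("wrist",o);r,y=masks(im)
for nm,m,z in(("red",r,56),("yel",y,79)):
    k,l,st,ce=cv2.connectedComponentsWithStats(m.astype(np.uint8))
    for i in range(1,k):
        if st[i,4]>60:
            c=cv2.findContours((l==i).astype(np.uint8),cv2.RETR_EXTERNAL,cv2.CHAIN_APPROX_NONE)[0][0][:,0]
            rr=cv2.minAreaRect(c.astype(np.float32)); print(nm,st[i],unproj(C,cv2.boxPoints(rr),z).round(1).tolist())
E
```

```text
2.8833 [ 429.44697201 -162.58671402  220.08972185] [-4.65717800e-03 -3.14043126e+00 -1.48126015e-03]
red [250 203  23   9 136] [[463.7, -170.5, 56.0], [463.7, -143.6, 56.0], [474.1, -143.5, 56.0], [474.0, -170.6, 56.0]]
```

View pics/w1.png

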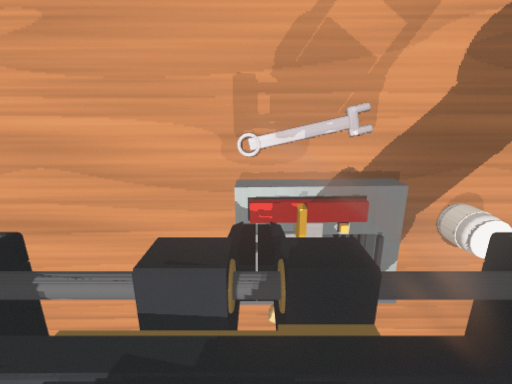

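```bash
python3 - <<'E'
from h import *
im=cv2.imread("pics/w1.png")[:,:,::-1].copy()
cv2.imwrite("pics/w1c.png",cv2.resize(im[165:265,220:420,::-1],None,fx=4,fy=4,interpolation=cv2.INTER_CUBIC))
E
```

```text
(no output)
```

View pics/w1c.png

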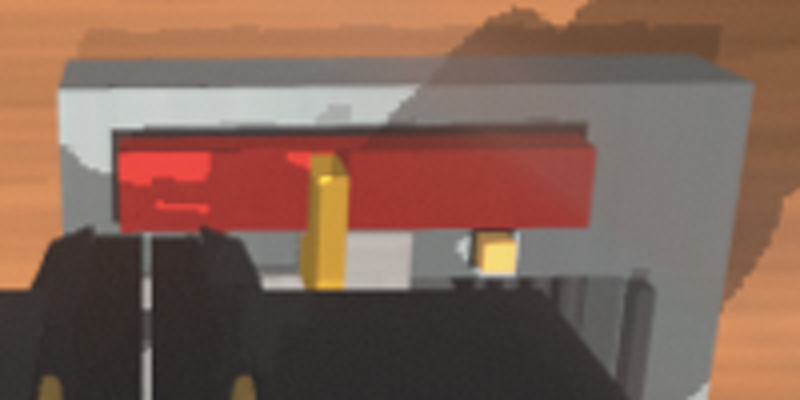

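```bash
python3 - <<'E'
from h import *
o=bot.get_obs();C=cam("wrist",o)
P=np.array([[119,152],[596,148],[588,228],[122,232]])/4.+[220-.4,165-.4]
q=unproj(C,P,56);print(q.round(1),q.mean(0))
print("tab",unproj(C,np.array([[320,178],[348,178]])/4.+[219.6,164.6],79).round(1))
print("case",unproj(C,np.array([[60,88],[753,82]])/4.+[219.6,164.6],40).round(1))
print("pin",unproj(C,np.array([[497,255]])/4.+[219.6,164.6],55).round(1))
E
```

```text
[[ 463.3 -170.2   56. ]
 [ 462.1  -24.7   56. ]
 [ 488.3  -24.2   56. ]
 [ 489.6 -169.5   56. ]] [475.82372864 -97.17618279  56.        ]
tab [[ 463.4 -112.4   79. ]
 [ 463.4 -104.5   79. ]]
case [[ 447.3 -189.1   40. ]
 [ 445.5   29.2   40. ]]
pin [[497.9 -51.4  55. ]]
```

Request:
{"name": "jog_arm", "arguments": {
  "deltas": [
    {"claw":1,"slide":[-1.14,0.56,1.5],"yaw":0},
    {"claw":1,"slide":[-1.14,0.56,2.0],"yaw":0},
    {"claw":1,"slide":[-1.14,0.56,2.4],"yaw":0},
    {"claw":1,"slide":[-1.14,0.56,2.4],"yaw":0},
    {"claw":1,"slide":[0,0,2.4],"yaw":0},
    {"claw":1,"slide":[0,0,2.0],"yaw":0},
    {"claw":1,"slide":[0,0,1.4],"yaw":0},
    {"claw":1,"slide":[0,0,0.8],"yaw":0},
    {"claw":1,"slide":[0,0,0],"yaw":0},
    {"claw":1,"slide":[0,0,0],"yaw":0}
  ]
}}

```text
time: 3.77
ee_pos: [475.4, -138.9, 72.5]
tool_rot: [0.0, 3.141, -0.001]
contact_force: [-0.4, 1.1, -1.1]
grip_width: 0.6
```

```bash
python3 - <<'E'
from h import *
o=bot.get_obs();print(o["time"],o["ee_pos"],o["tool_rot"])
a=[]
for n in ["wrist","side","top"]:
    im=read_camera(n);
    cv2.imwrite(f"pics/{n}2.png",im[:,:,::-1])
w=cv2.imread("pics/wrist2.png")[130:330,150:450];s=cv2.imread("pics/side2.png")[90:240,250:420]
cv2.imwrite("pics/m2.png",np.vstack([cv2.resize(w,(450,300),interpolation=2),cv2.resize(s,(450,300),interpolation=2)]))
E
```

```text
3.7667 [ 475.36058602 -138.85994316   72.49027659] [ 1.13963815e-04  3.14092247e+00 -5.57958853e-04]
```

View pics/m2.png

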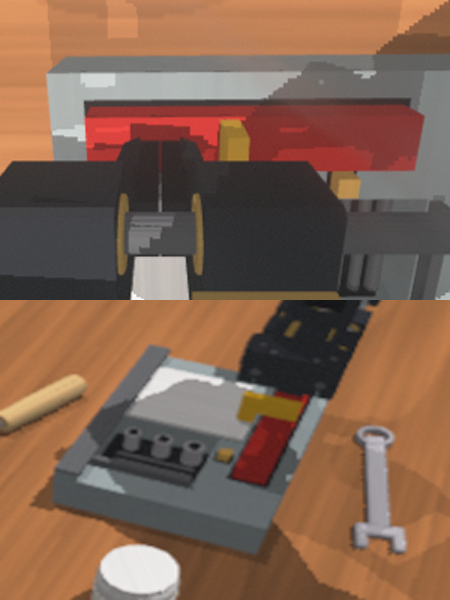

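Request:
{"name": "jog_arm", "arguments": {
  "deltas": [
    {"claw":1,"slide":[0,0,0.8],"yaw":0},
    {"claw":1,"slide":[0,0,0.6],"yaw":0},
    {"claw":1,"slide":[0,0,0.5],"yaw":0},
    {"claw":1,"slide":[0,0,0.4],"yaw":0},
    {"claw":1,"slide":[0,0,0.3],"yaw":0},
    {"claw":1,"slide":[0,0,0],"yaw":0},
    {"claw":1,"slide":[0,0,0],"yaw":0}
  ]
}}

```text
time: 4.5
ee_pos: [475.2, -139.4, 45.8]
tool_rot: [-0.001, -3.142, 0.0]
contact_force: [-3.5, 0.9, 9.9]
grip_width: 0.5
```

Request:
{"name": "jog_arm", "arguments": {
  "deltas": [
    {"claw":1,"slide":[0,0,0.1],"yaw":0},
    {"claw":1,"slide":[0,0.3,0],"yaw":0},
    {"claw":1,"slide":[0,0.4,0],"yaw":0},
    {"claw":1,"slide":[0,0.4,0],"yaw":0},
    {"claw":1,"slide":[0,0.4,0],"yaw":0},
    {"claw":1,"slide":[0,0.4,0],"yaw":0},
    {"claw":1,"slide":[0,0.4,0],"yaw":0}
  ]
}}

```text
time: 5.08
ee_pos: [476.3, -118.1, 45.6]
tool_rot: [0.001, 3.138, -0.006]
contact_force: [-1.2, -8.6, 9.3]
grip_width: 0.3
```

Request:
{"name": "jog_arm", "arguments": {
  "deltas": [
    {"claw":1,"slide":[0,0,0.1],"yaw":0},
    {"claw":1,"slide":[0,0.3,0],"yaw":0},
    {"claw":1,"slide":[0,0.3,0],"yaw":0},
    {"claw":1,"slide":[0,0,0],"yaw":0}
  ]
}}

```text
time: 5.42
ee_pos: [476.4, -111.8, 44.7]
tool_rot: [0.001, 3.138, -0.006]
contact_force: [-0.5, -5.8, 10.2]
grip_width: 0.4
```

```bash
python3 - <<'E'
from h import *
o=bot.get_obs();print(o["time"],o["ee_pos"],o["contact_force"])
for n in ["wrist","side"]:
    im=read_camera(n);
    cv2.imwrite(f"pics/{n}3.png",im[:,:,::-1])
w=cv2.imread("pics/wrist3.png")[130:330,150:450];s=cv2.imread("pics/side3.png")[90:240,250:420]
cv2.imwrite("pics/m3.png",np.vstack([cv2.resize(w,(450,300),interpolation=2),cv2.resize(s,(450,300),interpolation=2)]))
E
```

```text
5.4167 [ 476.37878539 -111.79351824   44.69830601] [-0.47767404 -5.8096487  10.234526  ]
```

View pics/m3.png

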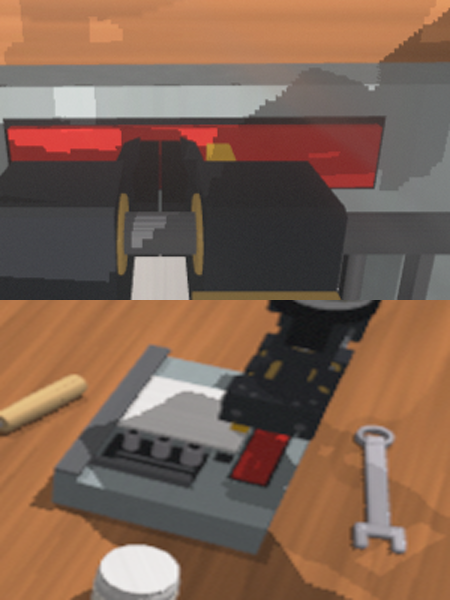

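The bar is down with the pin lowered, and the cover is advancing. I'll continue the push.

Request:
{"name": "jog_arm", "arguments": {
  "deltas": [
    {"claw":1,"slide":[0,0.3,0],"yaw":0},
    {"claw":1,"slide":[0,0.4,0],"yaw":0},
    {"claw":1,"slide":[0,0.4,0],"yaw":0},
    {"claw":1,"slide":[0,0.4,0],"yaw":0},
    {"claw":1,"slide":[0,0.4,0],"yaw":0},
    {"claw":1,"slide":[0,0.4,0],"yaw":0},
    {"claw":1,"slide":[0,0.4,0],"yaw":0}
  ]
}}

```text
time: 6.1
ee_pos: [476.3, -85.0, 44.7]
tool_rot: [0.001, 3.139, -0.006]
contact_force: [-2.8, -10.1, 11.8]
grip_width: 0.5
```

Request:
{"name": "jog_arm", "arguments": {
  "deltas": [
    {"claw":1,"slide":[0,0.4,0],"yaw":0},
    {"claw":1,"slide":[0,0.4,0],"yaw":0},
    {"claw":1,"slide":[0,0.4,0],"yaw":0},
    {"claw":1,"slide":[0,0.4,0],"yaw":0},
    {"claw":1,"slide":[0,0.4,0],"yaw":0},
    {"claw":1,"slide":[0,0.4,0],"yaw":0},
    {"claw":1,"slide":[0,0,0],"yaw":0}
  ]
}}

```text
time: 6.68
ee_pos: [476.3, -60.3, 44.6]
tool_rot: [0.0, 3.139, -0.004]
contact_force: [-0.6, -4.7, 10.9]
grip_width: 0.4
```

Request:
{"name": "jog_arm", "arguments": {
  "deltas": [
    {"claw":1,"slide":[0,0.15,0],"yaw":0},
    {"claw":1,"slide":[0,0.15,0],"yaw":0},
    {"claw":1,"slide":[0,0,0],"yaw":0}
  ]
}}

```text
time: 6.93
ee_pos: [476.4, -57.8, 44.6]
tool_rot: [0.001, 3.139, -0.005]
contact_force: [-2.2, -8.0, 10.8]
grip_width: 0.8
```

Request:
{"name": "jog_arm", "arguments": {
  "deltas": [
    {"claw":1,"slide":[0,0.15,0],"yaw":0},
    {"claw":1,"slide":[0,0.1,0],"yaw":0},
    {"claw":1,"slide":[0,0,0],"yaw":0}
  ]
}}

```text
time: 7.18
ee_pos: [476.4, -56.2, 44.6]
tool_rot: [-0.0, 3.139, -0.007]
contact_force: [-3.5, -15.1, 10.3]
grip_width: 0.2
```

Request:
{"name": "jog_arm", "arguments": {
  "deltas": [
    {"claw":1,"slide":[0,0.15,0],"yaw":0},
    {"claw":1,"slide":[0,0.1,0],"yaw":0},
    {"claw":1,"slide":[0,0,0],"yaw":0}
  ]
}}

```text
time: 7.43
ee_pos: [476.4, -55.9, 44.8]
tool_rot: [-0.001, 3.139, -0.013]
contact_force: [-8.0, -31.3, 9.1]
grip_width: 0.4
```

End stop reached (31 N, no more travel). Backing off, then lifting.

Request:
{"name": "jog_arm", "arguments": {
  "deltas": [
    {"claw":1,"slide":[0,-0.3,0],"yaw":0},
    {"claw":1,"slide":[0,-0.4,0],"yaw":0},
    {"claw":1,"slide":[0,-0.3,-0.1],"yaw":0},
    {"claw":1,"slide":[0,0,-0.6],"yaw":0},
    {"claw":1,"slide":[0,0,-1.0],"yaw":0},
    {"claw":1,"slide":[0,0,-2],"yaw":0},
    {"claw":1,"slide":[0,0,-3],"yaw":0},
    {"claw":1,"slide":[0.5,-1.5,-3],"yaw":0},
    {"claw":1,"slide":[0.8,-2,-3],"yaw":0},
    {"claw":1,"slide":[0.8,-2,-3],"yaw":0},
    {"claw":1,"slide":[0.8,-2,-1],"yaw":0},
    {"claw":1,"slide":[0,0,0],"yaw":0},
    {"claw":1,"slide":[0,0,0],"yaw":0}
  ]
}}

```text
time: 8.52
ee_pos: [445.9, -136.7, 210.6]
tool_rot: [0.004, 3.141, 0.0]
contact_force: [0.2, -0.1, -0.3]
grip_width: 0.4
```

```bash
python3 - <<'E'
from h import *
o=bot.get_obs();print(o["time"],o["ee_pos"],o["contact_force"])
for n in ["wrist","side","top"]:
    im=read_camera(n);
    cv2.imwrite(f"pics/{n}4.png",im[:,:,::-1])
    for t in ["tin","wrench","screwdriver"]: print(n,t,[np.round(d["xyz"],1) for d in models.boxes_of(n,t)][:1])
w=cv2.imread("pics/wrist4.png")[130:290,210:450];s=cv2.imread("pics/side4.png")[90:240,250:420]
cv2.imwrite("pics/m4.png",np.vstack([cv2.resize(w,(450,300),interpolation=2),cv2.resize(s,(450,300),interpolation=2)]))
E
```

```text
8.5167 [ 445.90789563 -136.71004169  210.59791782] [ 0.23661991 -0.08362071 -0.31473787]
wrist tin [array([498.1, 113.2,  57.5])]
wrist wrench [array([381.2, -87.8,   8. ])]
wrist screwdriver [array([ 654.5, -123.9,   25.1])]
side tin [array([509.5, 145. ,  60.4])]
side wrench [array([382.2, -80.7,   8.4])]
side screwdriver [array([677.9, -76.1,  18.4])]
top tin [array([509.2, 130.3,  63.5])]
top wrench [array([377. , -64. ,   8.8])]
top screwdriver [array([676.1, -81.6,  17. ])]
```

View pics/m4.png

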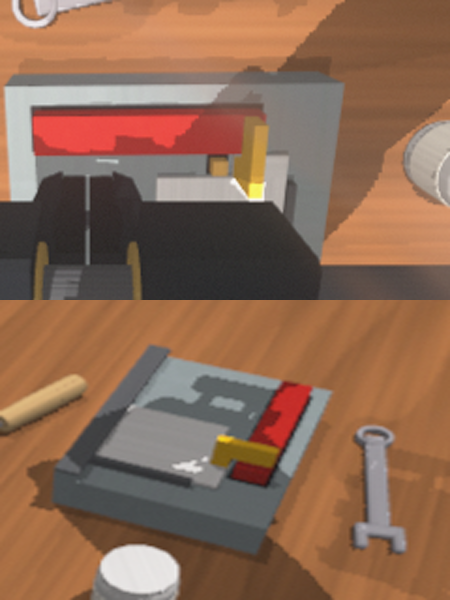

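```bash
python3 - <<'E'
from h import *
o=bot.get_obs();C=cam("wrist",o)
im=cv2.imread("pics/wrist4.png")
s=im[175:235,220:360];cv2.imwrite("pics/w4c.png",cv2.resize(s,None,fx=5,fy=5,interpolation=2))
v=im.copy()
for z,c in((56,(0,255,0)),(44,(255,0,0))):
    P=proj(C,[[462.5,-170.3,z],[462.5,-24.4,z],[488.5,-24.4,z],[488.5,-170.3,z]]);print(z,((P-[220,175])*5).round())
for s_ in(.070,.075):
    y=-114+s_*1000;P=proj(C,[[462,y,79],[462,y+8,79],[462,y,59]]);print(s_,((P-[220,175])*5).round())
E
```

```text
56 [[ 37.  79.]
 [661.  80.]
 [651. 184.]
 [ 40. 184.]]
44 [[ 42.  66.]
 [644.  66.]
 [634. 167.]
 [ 45. 167.]]
0.07 [[608. 107.]
 [645. 107.]
 [581.  81.]]
0.075 [[631. 107.]
 [668. 107.]
 [603.  81.]]
```

View pics/w4c.png

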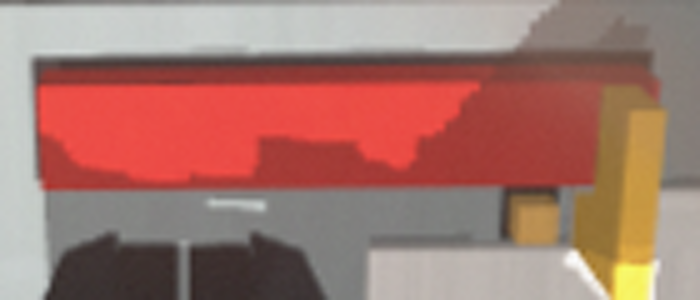

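```bash
python3 -c "
from plant import bot
print(bot.finish_job(),bot.get_obs()['contact_force'])"
```

```text
the job is handed in; nothing more can be done
the job is handed in; nothing more can be done
```

The cover is shut and locked, and I handed the job in at about 9 s of the 32 s allowed; the interface gives no verdict.

With the fingers shut, I pressed the red bar down at about 10 N until the fingertips were at 44.7 mm. Holding it there, I pushed the yellow tab with the outside of the fingers to the end stop, where the force rose to 31 N and travel stopped. I then backed off 1 cm and lifted clear.

**Last checks:**
- **Cover:** the tab's outline in the wrist picture matches 75 mm of slide (fully shut).
- **Catch:** the bar's outline matches its raised height of 56 mm, and the brass pin shows behind the ear.
- **Hand:** it is clear at z = 211 mm, with contact force near zero.
- **Screwdriver, wrench and tin:** the side camera puts all three within about 6 mm of where they were.

**Disagreement:** the top camera's network placed the wrench about 30 mm away from its first estimate. The side camera put the wrench within 2 mm of its first reading. The hand never went near the wrench, so I think the gripper was partly hiding it from above, though I did not check the top picture.

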